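# Weigh a carton on the postal scale and print its postage

## Task

Get the postage label for the carton of wax. Someone left the stapler in the postal scale's weighing tray: stand it upright on the table clear of the scale, then zero the empty scale with the round key, lay the carton flat in the tray, and press, one key at a time, the parcel key (right-hand square key of the back row), the zone 2 key (middle square key of the front row) and last the long print bar. Press no other key, and leave the other things on the desk as they are.

Things in the scene. Friction and masses are not known exactly. Their poses are not given: they have to be found in the camera images.
- scale: The postal scale, a white housing 222 wide (y) x 216 deep (x) on four feet, fixed to the table. Origin: centre of its underside on the table; x points from its front (key panel) to its back (weighing tray), y to its left, z up. The key panel rises from 22 mm high at the front edge to 42 mm, sloping 10 degrees (0.175 rad) up to the back; the steel weighing tray is behind it (centre at x = +57 mm).
- tray_floor (a point): Centre of the inner floor of the steel weighing tray, 48 mm above the table when the tray is empty; x, y, z as the scale's. The tray is a flat open compartment, inner size 68 (x) x 170 (y), with a fence 4 thick and 11 high above the floor all round. The tray is sprung like a real scale and sinks 0 to 5 mm straight down under load (about 1 mm per 0.9 N).
- key_zero (a joint): Round zero key, 32 across, far left of the panel, ring mark. 0 up, 0.005 m fully down; it springs back. All eight keys alike: grey, standing 10 mm out of the panel, travel 5 mm square to the panel (a straight push from above works), they start to move at about 1.8 N, 4.8 N fully down; a key counts as pressed beyond 3.5 mm. Columns and rows of keys are 42 mm apart.
- key_zero_top (a point): Centre of the top face of the round zero key; z is square to the panel, out of it (so for all key points).
- key_small (a joint): Small-letter key, square 30x30, back row (nearer the tray), left of three, smallest rectangle mark. Joint as for the zero key.
- key_medium (a joint): Large-letter key, square 30x30, back row, middle, middle-sized rectangle mark. Joint as for the zero key.
- key_parcel (a joint): Parcel key, square 30x30, back row, right of three, largest rectangle mark. Joint as for the zero key.
- key_parcel_top (a point): Centre of the top face of the parcel key.
- key_zone1 (a joint): Zone 1 key, square 30x30, front row (nearer the robot), left of three, one dot. Joint as for the zero key.
- key_zone2 (a joint): Zone 2 key, square 30x30, front row, middle, two dots. Joint as for the zero key.
- key_zone2_top (a point): Centre of the top face of the zone 2 key.
- key_zone3 (a joint): Zone 3 key, square 30x30, front row, right of three, three dots. Joint as for the zero key.
- key_print (a joint): Print key, the long bar 72 (front to back) x 30, far right of the panel, beside both rows. Joint as for the zero key.
- key_print_top (a point): Centre of the top face of the print key.
- stapler: Black stapler, 132 long (x), 34 wide (y), 51 high, in the tray, along it. Origin: centre of its underside. Base 34 wide, 9 high; the arm is 22 wide, 27 to 50 mm high: grip it there from above, across y, near the origin (it balances there). 0.13 to 0.21 kg. Room for it: the table left of the scale, beside carton and glue stick (world y 0.25 to 0.46, x 0.35 to 0.69; fixed boxes stand behind).
- carton: Small flat yellow carton (box of wax), solid, 55 wide (x) x 150 long (y) x 40 high, lying flat on the table. Origin: centre of its underside. Grip it across the 55 mm width. It fits the weighing tray along the tray's y, either way round. About 0.2 to 0.42 kg. A grip whose fingertips stay 15 mm or more above its underside clears the tray's fence.
- glue_stick: Bystander: standing glue stick, 28 across, 88 high. Origin: centre of its underside.
- tape_roll: Bystander: brown tape roll lying flat, 100 across, 48 high. Origin: centre of its underside.
- jar: Bystander: closed dark teal jar, 86 across, 52 high. Origin: centre of its underside.
- fluid_bottle: Bystander: small standing bottle of correction fluid, 22 (x) x 36 (y) x 77 high. Origin: centre of its underside.
- marker: Bystander: marker pen lying flat, 18 (x) x 128 (y) x 20 high. Origin: centre of its underside.
- tray: The steel weighing tray itself, outer size 76 (x) x 178 (y), 15 high. Origin: centre of its underside, 4 mm below tray_floor.

How it is judged:
On the way, in this order (a step that is already met when the one before it is completed fails the run):
1. the stapler stands released on the table, clear of the scale, and the tray is empty (height (world z) of stapler between -0.004 and 0.006 m and angle between stapler's own z axis and vertical below 0.1 rad and contact force between stapler and scale below 0.05 N and contact force between stapler and the fingers below 0.1 N and contact force between tray and anything else below 0.3 N), for 0.2 s.
2. the zero key is pressed alone, with the tray empty (value of joint key_zero above 0.0035 m and contact force between tray and anything else below 0.3 N and value of joint each of key_small, key_medium, key_parcel, key_zone1, key_zone2, key_zone3, key_print below 0.0015 m), for 0.04 s.
3. the carton lies flat in the tray, released (x of carton in the frame of tray_floor between -0.009 and 0.009 m and y of carton in the frame of tray_floor between -0.013 and 0.013 m and z of carton in the frame of tray_floor between -0.004 and 0.004 m and angle between carton's own z axis and vertical below 0.05 rad and contact force between carton and the fingers below 0.1 N), for 0.2 s.
4. the parcel key is pressed alone (value of joint key_parcel above 0.0035 m and value of joint each of key_zero, key_small, key_medium, key_zone1, key_zone2, key_zone3, key_print below 0.0015 m and x of carton in the frame of tray_floor between -0.009 and 0.009 m and y of carton in the frame of tray_floor between -0.013 and 0.013 m and z of carton in the frame of tray_floor between -0.004 and 0.004 m and angle between carton's own z axis and vertical below 0.05 rad), for 0.04 s.
5. the zone 2 key is pressed alone (value of joint key_zone2 above 0.0035 m and value of joint each of key_zero, key_small, key_medium, key_parcel, key_zone1, key_zone3, key_print below 0.0015 m and x of carton in the frame of tray_floor between -0.009 and 0.009 m and y of carton in the frame of tray_floor between -0.013 and 0.013 m and z of carton in the frame of tray_floor between -0.004 and 0.004 m and angle between carton's own z axis and vertical below 0.05 rad), for 0.04 s.
6. the print key is pressed alone (value of joint key_print above 0.0035 m and value of joint each of key_zero, key_small, key_medium, key_parcel, key_zone1, key_zone2, key_zone3 below 0.0015 m and x of carton in the frame of tray_floor between -0.009 and 0.009 m and y of carton in the frame of tray_floor between -0.013 and 0.013 m and z of carton in the frame of tray_floor between -0.004 and 0.004 m and angle between carton's own z axis and vertical below 0.05 rad), for 0.04 s.
At the end, for the whole second after the job is handed in: The carton lies flat on the tray floor (within 9 mm across, 13 mm along, 4 mm in height of its centre, level to 3 degrees) and the stapler stands on the table (upright to 6 degrees), not touching the scale; both released and at rest; all keys up again (within 1 mm) (all of step 3 and height (world z) of stapler between -0.004 and 0.006 m and angle between stapler's own z axis and vertical below 0.1 rad and contact force between stapler and scale below 0.05 N and contact force between stapler and the fingers below 0.1 N and linear speed of each of carton, stapler below 0.02 m/s and value of joint each of key_zero, key_small, key_medium, key_parcel, key_zone1, key_zone2, key_zone3, key_print below 0.001 m).
It fails at once if a key that does not belong to this posting is pressed (value of joint any of key_small, key_medium, key_zone1, key_zone3 above 0.003 m).
It fails at once if two keys are pressed at once (value of joint each of key_zero, key_parcel above 0.0025 m or value of joint each of key_zero, key_zone2 above 0.0025 m or value of joint each of key_zero, key_print above 0.0025 m or value of joint each of key_parcel, key_zone2 above 0.0025 m or value of joint each of key_parcel, key_print above 0.0025 m or value of joint each of key_zone2, key_print above 0.0025 m).
It fails at once if the scale is zeroed while something lies in or touches the tray (value of joint key_zero above 0.0035 m and contact force between tray and anything else above 0.5 N).
It fails at once if parcel, zone or print is pressed without the carton's weight on the tray (value of joint any of key_parcel, key_zone2, key_print above 0.0035 m and contact force between tray and carton below 0.5 N).
It fails at once if a bystander is shifted by more than 20 mm or knocked over (distance of any of glue_stick, tape_roll, jar, fluid_bottle, marker from where it was at the start of the episode above 0.02 m or angle between any of glue_stick, tape_roll, jar, fluid_bottle, marker's own z axis and vertical above 0.3 rad).
It also fails if it takes over 72 s, if anything falls off the work surface, if the arm or the gripper's body presses on something with over 40 N, if the wrist force passes 120 N, or if a joint passes its speed limit or range.

## Robot

A 7-joint arm with a two-finger parallel gripper is mounted at the origin on a cart in front of the work surface, level with it; the furniture and walls round the work are solid. World frame = base frame: x ahead of the robot, y to its left, z up, the work surface at z = 0. Lengths are in m, angles in rad, forces in N, time in s.
With the tool pointing down it reaches from about 0.4 to 0.9 m from the base axis. Payload 5.6 kg.
Tool frame: the origin (TCP) lies on the mounting face of the last link; the fingertips stand 190 mm ahead of it and the grasp point (between the pads) lies 171 mm ahead of it; z points along the fingers, y is the line along which they close (so a half turn about z gives the same grasp; the last joint's range is limited). The gripper opens to 92 mm and grips with 3 to 60 N. Pads are 20 mm wide; open, the fingers measure 128 mm over their backs; the gripper's body (75 mm by 189 mm) begins 69 mm behind the grasp point.
Start: joints at [-1.283, 0.468, -0.012, 1.603, 0.006, 1.071, -0.056], TCP at [0.211, 0.615, 0.405] pointing down, gripper open.
Joint ranges: [-2.53, 2.53], [-0.31, 2.02], [-1.57, 1.55], [0.28, 2.44], [-1.29, 4.43], [0.15, 1.84], [-2.92, 2.92]. Speed limits (rad/s): [2.57, 2.57, 3.14, 3.14, 3.14, 3.14, 3.14].

## Interface

Orientations are given as a unit quaternion [w, x, y, z].
In Python, from workcell import robot gives the robot as it stands.
- The arm moves only by the tool shift_gripper, called after "Request:" as name(argument=value, ...) on one line, values as JSON. Schema: {"type":"object","properties":{"moves":{"type":"string"},"only":{"type":"string"},"quiet":{"type":"boolean"},"lines":{"type":"string"}},"required":["moves"],"additionalProperties":false}. moves is a string of 1 to 8 rows, parted by a bar, with the numbers parted by spaces; each row has 5 numbers: the opening from 0.0 (shut) to 1.0 (fully open), then dx, dy, dz in mm, then a turn about the tool's z in rad; each row shifts and turns the commanded pose from where the row before left it, along the tool's axes as they then stand; what a row does not reach is not made up. A row lasts 1/12 s, in which the tool goes at most 0.0417 m and 0.125 rad, less where a joint would pass 70% of its speed; a pose out of reach is approached as far as the arm can. The fingers move at their own pace and stop on an object; the grip force is fixed at half the most. Time passes only in rows, so rows that do not move let the fingers close. The tool returns the time, the measured TCP pose, the force, the opening and the grip force at its end. only (a regular expression) keeps the lines of the reply that match it, lines (a string "A,B") keeps lines A to B, and quiet returns only ok. Input that does not fit is refused with a message, and nothing moves.
- robot.get_obs(): the state, without advancing time (a new reading comes with each control period).
- robot.capture(name): name is "side" or "top" or "wrist"; returns the picture (400x640x3 uint8, red, green, blue); there is no depth.
- robot.camera_info(name): a dict with "camera_matrix" (3x3 intrinsics, pixels), "D" ([k1, k2, p1, p2, k3] as OpenCV has them; the pictures are not rectified), "R" (3x3) and "t" (3): a world point X has camera coordinates R X + t. Camera axes: x right, y down, z forward; pixel columns grow to the right and rows downward; lengths in m; the calibration is good to about 2 mm. A picture is of the moment at which its call begins: read the wrist's pose just before it. camera_info takes no time and is no camera call; for the wrist camera it gives the pose at the moment of the call.
- robot.finish_job(): hands the job in; it is judged then, once.
The state is a dict: "t": time; "joint_pos": joint angles; "joint_velocities": joint speeds; "effort": joint torques, N m; "position": TCP position; "ee_rot": TCP orientation; "force": force on the tool from outside, world axes, zero at the start; "wrist_torque": the same for the moment, N m; "finger_gap": opening from 0.0 (shut) to 1.0 (fully open); "grip_force": force on a finger pad.
Only numpy, scipy, OpenCV 4.12 (cv2) and the standard library are available. Lean on these libraries where they do the work, as an engineer would, in place of code of your own. Each camera call takes 0.05 s, during which the arm holds its last target. There are 200 camera calls.

## Working session

There is one attempt and no reset: what is moved stays moved. The work goes in short steps, Python scripts to look and compute and a tool call to move; the robot and the scene stay as the last step left them, time stands still between calls to the robot, and variables do not carry over. Pictures are saved under pics/ and viewed, at most 12 in all, crops included, and the job is handed in when it is done.

```bash
ls; mkdir -p pics; python3 - <<'E'
from workcell import robot
import cv2,numpy as np
o=robot.get_obs();print({k:np.round(v,3).tolist() for k,v in o.items()})
for n in("top","side"):
    i=robot.camera_info(n);print(n,np.round(i["camera_matrix"],1).tolist(),np.round(i["D"],4),np.round(i["R"],3).tolist(),np.round(i["t"],3))
    cv2.imwrite(f"pics/{n}0.png",robot.capture(n)[:,:,::-1])
E
```

```text
pics
workcell.py
{'t': 0.0, 'joint_pos': [-1.283, 0.468, -0.012, 1.604, 0.006, 1.071, -0.056], 'joint_velocities': [-0.001, -0.001, 0.001, 0.002, 0.0, 0.001, -0.0], 'effort': [-0.001, -52.057, -0.013, -24.376, -0.057, 0.017, 0.0], 'position': [0.211, 0.615, 0.404], 'ee_rot': [-0.0, 0.165, 0.986, -0.001], 'force': [-1.027, -0.277, -0.365], 'wrist_torque': [-0.017, 0.035, 0.057], 'grip_force': 0.0, 'finger_gap': 1.0}
top [[473.2, 0.0, 317.2], [0.0, 473.2, 198.9], [0.0, 0.0, 1.0]] [-0.1435  0.      0.      0.      0.    ] [[-0.013, -1.0, -0.013], [-0.992, 0.015, -0.126], [0.126, 0.011, -0.992]] [0.246 0.482 1.065]
side [[479.9, 0.0, 320.3], [0.0, 479.9, 195.1], [0.0, 0.0, 1.0]] [-0.0394  0.      0.      0.      0.    ] [[-0.945, -0.328, -0.01], [-0.189, 0.567, -0.802], [0.269, -0.755, -0.598]] [0.542 0.022 1.426]
```

View pics/top0.png

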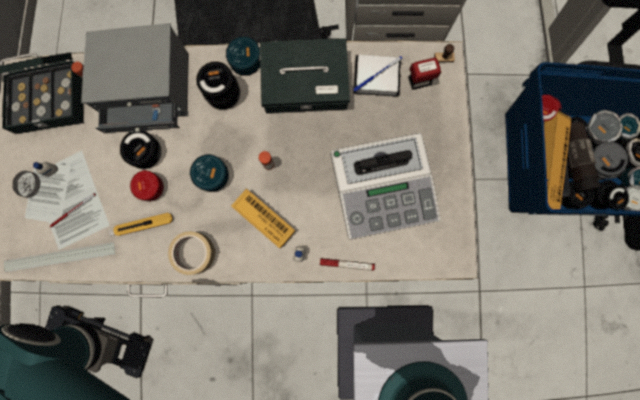

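View pics/side0.png

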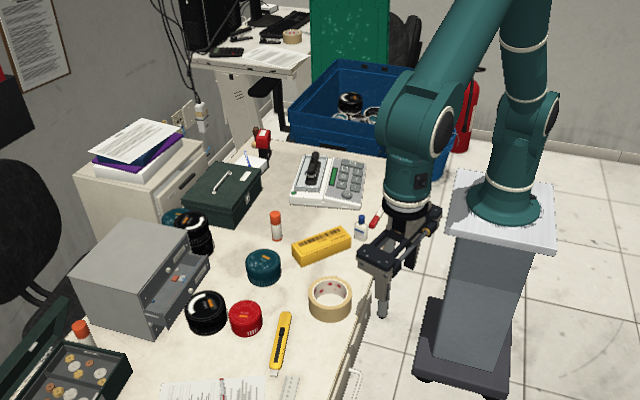

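The top view shows the stapler in the tray at (383,160), the scale's keys around (390,208), the carton at (265,217), the glue stick at (265,158), the bottle at (300,253) and the marker at (347,265). The side view agrees. I'll measure rough poses from the top view first.

```bash
cat > h.py <<'E'
from workcell import robot
import cv2,numpy as np
from scipy.spatial.transform import Rotation as Ro
def ray(info,uv,z):
    K,D,R,t=[np.array(info[k],float) for k in("camera_matrix","D","R","t")]
    p=cv2.undistortPoints(np.array(uv,float).reshape(-1,1,2),K,D).reshape(-1,2)
    d=np.c_[p,np.ones(len(p))]@R; c=-R.T@t
    return c+d*((z-c[2])/d[:,2])[:,None]
def proj(info,X):
    K,D,R,t=[np.array(info[k],float) for k in("camera_matrix","D","R","t")]
    return cv2.projectPoints(np.array(X,float).reshape(-1,3),cv2.Rodrigues(R)[0],t,K,D)[0].reshape(-1,2)
def look(name,fn=None):
    i=robot.camera_info(name);im=robot.capture(name)[:,:,::-1].copy()
    if fn: cv2.imwrite(f"pics/{fn}.png",im)
    return i,im
def blob(im,lo,hi,n=1):
    m=cv2.inRange(cv2.cvtColor(im,cv2.COLOR_BGR2HSV),lo,hi)
    cs=cv2.findContours(m,cv2.RETR_EXTERNAL,cv2.CHAIN_APPROX_NONE)[0]
    return sorted(cs,key=cv2.contourArea)[::-1][:n]
def go(x,y,z,yaw=None):
    """delta in present tool axes after turning; yaw: world angle of tool y (mod pi)"""
    o=robot.get_obs();R=Ro.from_quat(np.roll(o["ee_rot"],-1));M=R.as_matrix()
    now=np.arctan2(M[1,1],M[0,1]);turn=0
    if yaw is not None: turn=-((yaw-now+np.pi/2)%np.pi-np.pi/2)
    d=np.array([x,y,z])-o["position"]
    print("t",round(o["t"],2),"yaw",round(now,3),"turn",round(turn,3),"j7",round(o["joint_pos"][6],2),"before turn",np.round(M.T@d,4),"after turn",np.round((R*Ro.from_rotvec([0,0,turn])).as_matrix().T@d,4),"tilt",np.round(M[:,2],3))
E
python3 - <<'E'
from h import *
i=robot.camera_info("top");im=cv2.imread("pics/top0.png")
def r(n,uv,z):print(n,np.round(ray(i,uv,z)[:,:2],3).tolist())
for c in blob(im,(15,120,120),(35,255,255),6):
    q=cv2.minAreaRect(c);P=ray(i,cv2.boxPoints(q),.04);print("yellow",cv2.contourArea(c),np.round(P.mean(0),3),np.round([np.linalg.norm(P[1]-P[0]),np.linalg.norm(P[2]-P[1])],3),np.round(P[:,:2],3).tolist())
r("tray/scale back corners",[(332,152),(423,136)],.048)
r("front",[(347,238),(438,220)],.025)
r("stapler ends",[(357,168),(411,153)],.05)
r("keys",[(357,218),(391,216),(365,200),(405,193),(428,206)],.04)
r("glue",[(265,155)],.088);r("bottle",[(300,250)],.077);r("marker",[(322,264),(374,267)],.02)
r("jar",[(210,170)],.05)
i=robot.camera_info("wrist");print(np.round(-i["R"].T@i["t"],3),np.round(i["R"],2).tolist(),np.round(i["camera_matrix"],0).tolist())
E
```

```text
yellow 1450.0 [0.443 0.365 0.04 ] [0.055 0.15 ] [[0.471, 0.439], [0.513, 0.404], [0.414, 0.291], [0.373, 0.326]]
yellow 1437.0 [ 0.571 -0.343  0.04 ] [0.067 0.236] [[0.687, -0.321], [0.688, -0.388], [0.453, -0.364], [0.454, -0.3]]
yellow 542.0 [0.431 0.65  0.04 ] [0.144 0.025] [[0.427, 0.724], [0.46, 0.584], [0.436, 0.577], [0.402, 0.717]]
yellow 14.0 [0.79  1.002 0.04 ] [0.011 0.014] [[0.791, 1.012], [0.798, 1.003], [0.789, 0.993], [0.782, 1.001]]
yellow 14.0 [ 0.649 -0.47   0.04 ] [0.006 0.02 ] [[0.654, -0.461], [0.658, -0.465], [0.644, -0.479], [0.64, -0.474]]
yellow 13.0 [0.747 0.952 0.04 ] [0.013 0.011] [[0.746, 0.961], [0.755, 0.952], [0.748, 0.944], [0.739, 0.953]]
tray/scale back corners [[0.592, 0.203], [0.628, -0.011]]
front [[0.394, 0.171], [0.432, -0.043]]
stapler ends [[0.553, 0.146], [0.587, 0.02]]
keys [[0.439, 0.148], [0.442, 0.07], [0.48, 0.129], [0.495, 0.036], [0.464, -0.017]]
glue [[0.579, 0.354]]
bottle [[0.367, 0.278]]
marker [[0.335, 0.23], [0.326, 0.11]]
jar [[0.555, 0.487]]
[0.148 0.637 0.384] [[0.32, 0.95, -0.0], [0.92, -0.31, 0.24], [0.23, -0.08, -0.97]] [[292.0, 0.0, 317.0], [0.0, 292.0, 195.0], [0.0, 0.0, 1.0]]
```

```bash
python3 -c "
from h import *
go(.54,.10,.40,.2)"
```

```text
t 0.1 yaw 1.24 turn 1.04 j7 -0.06 before turn [-0.4782 -0.3798  0.0045] after turn [-0.5696  0.2201  0.0045] tilt [-0.    -0.002 -1.   ]
```
Distance 0.61 -> 15 rows; turn 9 rows. Combined rows: shift in tool axes changes. First translate before-turn: 16 rows of (-0.0299,-0.02374). The radius near base: the straight line from (.21,.615) to (.54,.10) min distance ~0.5. ok.

Units first: shifts go in mm. So -0.03 m is -30, -0.0237 m is -23.7.

Request:
shift_gripper(moves="1 -30 -23.7 0 0 | 1 -30 -23.7 0 0 | 1 -30 -23.7 0 0 | 1 -30 -23.7 0 0 | 1 -30 -23.7 0 0 | 1 -30 -23.7 0 0 | 1 -30 -23.7 0 0 | 1 -30 -23.7 0 0")

```text
t: 0.77
position: [0.3771, 0.3556, 0.4045]
ee_rot: [-0.0, 0.165, 0.986, -0.0]
force: [-0.5, -0.2, -0.4]
finger_gap: 1.003
grip_force: 0.0
```

Request:
shift_gripper(moves="1 -30 -23.7 0 0 | 1 -30 -23.7 0 0 | 1 -30 -23.7 0 0 | 1 -30 -23.7 0 0 | 1 -30 -23.7 0 0 | 1 -30 -23.7 0 0 | 1 -30 -23.7 0 0 | 1 -30 -23.7 0 0")

```text
t: 1.43
position: [0.5425, 0.0985, 0.4046]
ee_rot: [-0.0, 0.165, 0.986, -0.0]
force: [0.7, 0.3, 0.5]
finger_gap: 1.001
grip_force: 0.0
```

Request:
shift_gripper(moves="1 0 0 0 0.125 | 1 0 0 0 0.125 | 1 0 0 0 0.125 | 1 0 0 0 0.125 | 1 0 0 0 0.125 | 1 0 0 0 0.125 | 1 0 0 0 0.125 | 1 0 0 0 0.125")

```text
t: 2.1
position: [0.5417, 0.1002, 0.4043]
ee_rot: [-0.0, 0.62, 0.785, -0.0]
force: [-0.1, -0.2, 0.1]
finger_gap: 1.002
grip_force: 0.0
```

Request:
shift_gripper(moves="0.5 0 0 0 0 | 0.5 0 0 0 0 | 0.5 0 0 0 0")

```text
t: 2.35
position: [0.5418, 0.1003, 0.4045]
ee_rot: [-0.0, 0.616, 0.788, -0.0]
force: [0.2, 0.3, -0.4]
finger_gap: 0.804
grip_force: 0.0
```

```bash
python3 -c "
from h import *
go(.54,.10,.40,.2);look('wrist','w1');look('top','t1')"
```

```text
t 2.35 yaw 0.243 turn 0.043 j7 0.15 before turn [ 0.0001 -0.0018  0.0045] after turn [ 0.     -0.0019  0.0045] tilt [-0. -0. -1.]
```

View pics/w1.png

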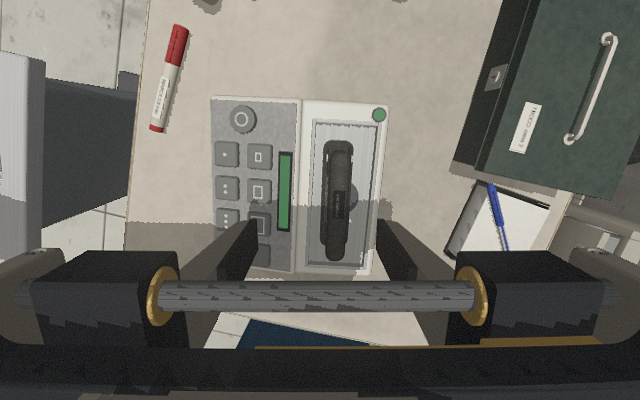

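The wrist view shows the zero key at (242,119), zone 2 at (228,189), parcel near (258,222), the tray from (313,120) to (364,270) and the stapler along it from (339,141) to (335,260). I'll enlarge it for accurate picks.

```bash
python3 -c "
import cv2
im=cv2.imread('pics/w1.png')[92:280,205:395]
im=cv2.convertScaleAbs(im,alpha=1.3)
cv2.imwrite('pics/w1c.png',cv2.resize(im,None,fx=3.15,fy=3.15,interpolation=cv2.INTER_CUBIC))"
```

```text
(no output)
```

View pics/w1c.png

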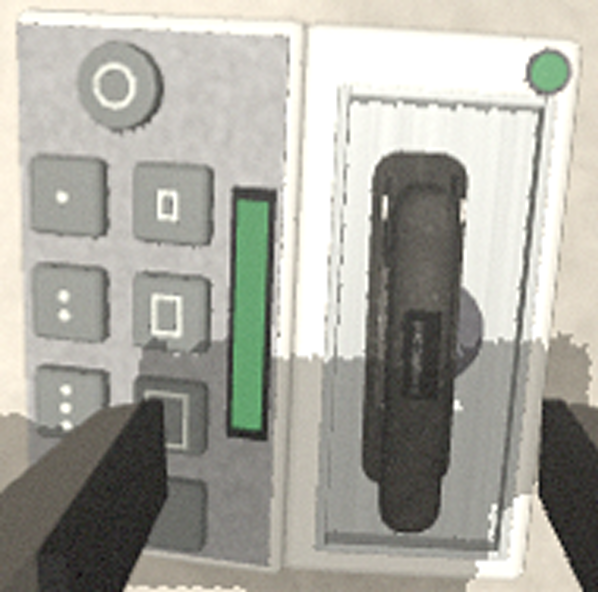

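```bash
python3 - <<'E'
from h import *
i=robot.camera_info("wrist")
c=lambda p:np.array(p,float)/3.15+[205,92]-.34
names="zero small medium zone1 zone2 zone3".split()
px=c([(115,87),(168,206),(166,316),(62,197),(63,305),(66,408)])
zs=[.0417,.0453,.0453,.038,.038,.038]
P=np.array([ray(i,[p],z)[0] for p,z in zip(px,zs)])
for n,p in zip(names,P):print(n,np.round(p,4))
T=ray(i,c([(340,85),(553,97),(317,550),(527,557)]),.059);print("tray",np.round(T,4),T.mean(0),np.linalg.norm(T[1]-T[0]),np.linalg.norm(T[2]-T[0]))
S=ray(i,c([(428,185),(410,530),(372,165),(467,165),(383,478)]),.098);print("stapler",np.round(S,4))
H=ray(i,c([(305,25),(580,42),(285,568)]),.042);print("house",np.round(H,4))
t=robot.camera_info("top");print(np.round(proj(t,P),1).tolist(),np.round(proj(t,T),1).tolist())
E
```

```text
zero [0.4414 0.1492 0.0417]
small [0.4692 0.112  0.0453]
medium [0.4766 0.0707 0.0453]
zone1 [0.4283 0.1046 0.038 ]
zone2 [0.4357 0.0634 0.038 ]
zone3 [0.4439 0.022  0.038 ]
tray [[ 0.5208  0.1692  0.059 ]
 [ 0.5932  0.1831  0.059 ]
 [ 0.5537 -0.0034  0.059 ]
 [ 0.6342  0.0133  0.059 ]] [0.57549369 0.09055694 0.059     ] 0.07370025781916298 0.17564835951887864
stapler [[0.5551 0.1461 0.098 ]
 [0.5795 0.0318 0.098 ]
 [0.5367 0.1478 0.098 ]
 [0.5652 0.1549 0.098 ]
 [0.5658 0.0481 0.098 ]]
house [[ 0.5035  0.1866  0.042 ]
 [ 0.6006  0.2048  0.042 ]
 [ 0.5443 -0.0233  0.042 ]]
[[356.6, 216.8], [372.7, 204.3], [390.5, 200.9], [376.0, 222.3], [393.8, 218.8], [411.5, 215.0]] [[347.5, 181.4], [340.7, 150.4], [422.3, 166.2], [413.5, 132.3]]
```

```bash
python3 -c "
import cv2
im=cv2.imread('pics/top0.png')[125:245,320:450]
cv2.imwrite('pics/t0c.png',cv2.resize(im,None,fx=5,fy=5,interpolation=cv2.INTER_CUBIC))"
```

```text
(no output)
```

View pics/t0c.png

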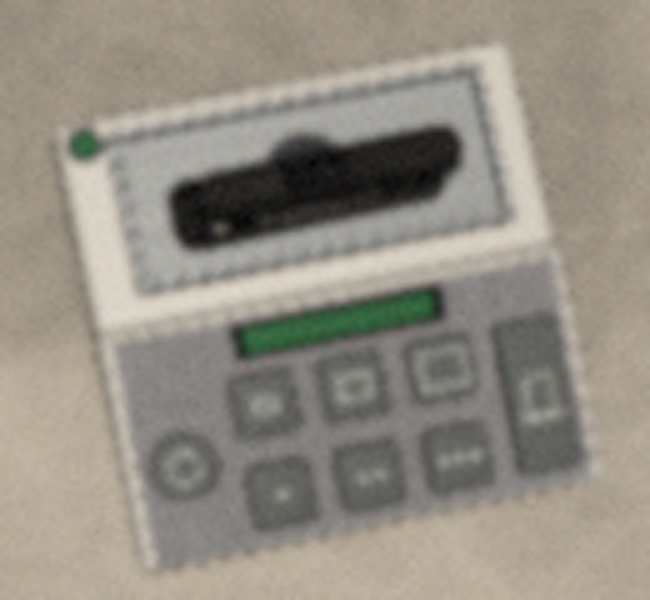

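The top crop confirms the layout: zero at (185,466), print bar centred at (540,395), and the stapler from (175,215) to (455,150). The key spacings and yaw (~0.18) agree with the given sizes.

```bash
python3 - <<'E'
from h import *
t=robot.camera_info("top")
c=lambda p:np.array(p,float)/5+[320,125]-.4
print(np.round(ray(t,c([(172,215),(460,150)]),.09),4))
print(np.round(ray(t,c([(185,466),(540,395)]),.0394),4))
print(np.round(ray(t,c([(442,366)]),.043),4))
print(np.round(ray(t,c([(369,475)]),.036),4))
go(.5665,.091,.30,.21)
E
```

```text
[[0.5466 0.1557 0.09  ]
 [0.5744 0.0262 0.09  ]]
[[ 0.4394  0.149   0.0394]
 [ 0.4696 -0.0163  0.0394]]
[[0.4833 0.0296 0.043 ]]
[[0.4341 0.064  0.036 ]]
t 2.45 yaw 0.242 turn 0.032 j7 0.15 before turn [-0.0148  0.0217  0.1046] after turn [-0.0141  0.0222  0.1046] tilt [-0.  0. -1.]
```

Request:
shift_gripper(moves="0.6 0 0 0 0.032 | 0.6 -14 21 0 0 | 0.6 0 0 40 0 | 0.6 0 0 40 0 | 0.6 0 0 25 0 | 0.6 0 0 20 0 | 0.6 0 0 20 0 | 0.6 0 0 0 0")

```text
t: 3.12
position: [0.5638, 0.0906, 0.256]
ee_rot: [-0.002, 0.629, 0.777, -0.003]
force: [-0.6, -0.2, 0.7]
finger_gap: 0.6
grip_force: 0.0
```

```bash
python3 -c "
from h import *
go(.5665,.091,.257,.21)
i,im=look('wrist','w2')"
```

```text
t 3.12 yaw 0.209 turn -0.001 j7 0.25 before turn [-0.0002  0.0027 -0.0011] after turn [-0.0002  0.0027 -0.0011] tilt [-0.007 -0.002 -1.   ]
```

View pics/w2.png

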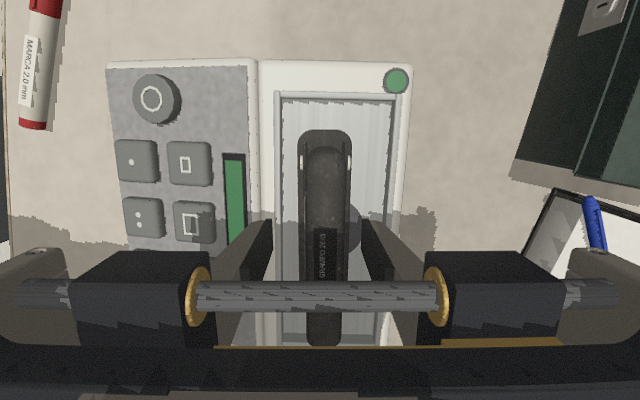

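The fingers straddle the stapler arm (columns 300–350 between the fingers at 262 and 372). I'll close and lift.

Request:
shift_gripper(moves="0 0 0 0 0 | 0 0 0 0 0 | 0 0 0 0 0 | 0 0 0 0 0 | 0 0 0 0 0 | 0 0 0 0 0 | 0 0 0 0 0 | 0 0 0 0 0")

```text
t: 3.83
position: [0.5657, 0.091, 0.2601]
ee_rot: [0.0, 0.63, 0.777, 0.001]
force: [0.5, 1.0, 0.2]
finger_gap: 0.233
grip_force: 30.0
```

Request:
shift_gripper(moves="0 0 0 -10 0 | 0 0 0 -20 0 | 0 0 0 -30 0 | 0 0 0 -30 0 | 0 0 0 -20 0 | 0 0 0 0 0")

```text
t: 4.33
position: [0.5664, 0.0905, 0.3743]
ee_rot: [0.002, 0.63, 0.777, 0.003]
force: [1.0, 0.1, -1.9]
finger_gap: 0.232
grip_force: 30.0
```

```bash
python3 -c "
from h import *
go(.575,.268,.36,.18+1.5708)"
```

```text
t 4.33 yaw 0.208 turn -1.543 j7 0.17 before turn [0.1719 0.0449 0.0147] after turn [-0.0402  0.1731  0.0147] tilt [ 0.007  0.002 -1.   ]
```

Converted, 0.0344 m is 34.4, 0.009 m is 9.

Request:
shift_gripper(moves="0 34.4 9 0 0 | 0 34.4 9 0 0 | 0 34.4 9 0 0 | 0 34.4 9 0 0 | 0 34.4 9 0 0 | 0 0 0 0 -0.125 | 0 0 0 0 -0.125 | 0 0 0 0 -0.125")

```text
t: 5.0
position: [0.573, 0.2693, 0.3678]
ee_rot: [-0.001, 0.47, 0.882, -0.002]
force: [0.1, -0.6, -2.8]
finger_gap: 0.232
grip_force: 30.0
```

Request:
shift_gripper(moves="0 0 0 0 -0.125 | 0 0 0 0 -0.125 | 0 0 0 0 -0.125 | 0 0 0 0 -0.125 | 0 0 0 0 -0.125 | 0 0 0 0 -0.125 | 0 0 0 0 -0.125 | 0 0 0 0 -0.125")

```text
t: 5.67
position: [0.5733, 0.268, 0.3681]
ee_rot: [-0.001, -0.009, 1.0, -0.001]
force: [0.1, -0.2, -1.6]
finger_gap: 0.231
grip_force: 30.0
```

Request:
shift_gripper(moves="0 0 0 0 -0.125 | 0 0 0 0 -0.043 | 0 0 0 0 0")

```text
t: 5.92
position: [0.5734, 0.2679, 0.3682]
ee_rot: [-0.001, -0.09, 0.996, -0.001]
force: [-0.5, -0.8, -1.3]
finger_gap: 0.234
grip_force: 30.0
```

```bash
python3 - <<'E'
from h import *
go(.575,.268,.215,.18+1.5708)
look('wrist','w3');look('side','s3')
E
```

```text
t 5.92 yaw 1.752 turn 0.001 j7 1.28 before turn [-0.002  -0.      0.1532] after turn [-0.002  -0.      0.1532] tilt [-0.003 -0.001 -1.   ]
```

View pics/s3.png

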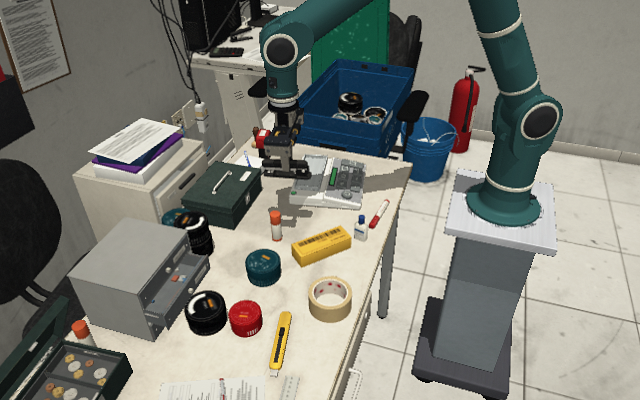

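The side view shows the stapler hanging level above free table left of the scale, near (285,170), with nothing below. Lowering it now.

Request:
shift_gripper(moves="0 0 0 35 0 | 0 0 0 40 0 | 0 0 0 35 0 | 0 0 0 20 0 | 0 0 0 10 0 | 0 0 0 5 0 | 0 0 0 0 0 | 0 0 0 0 0")

```text
t: 6.68
position: [0.5745, 0.2687, 0.2259]
ee_rot: [0.001, -0.09, 0.996, 0.0]
force: [-0.1, -0.7, -2.5]
finger_gap: 0.231
grip_force: 30.0
```

Request:
shift_gripper(moves="0 0 0 4 0 | 0 0 0 2 0 | 0 0 0 0 0 | 0 0 0 0 0")

```text
t: 7.02
position: [0.574, 0.2684, 0.2192]
ee_rot: [0.0, -0.09, 0.996, 0.0]
force: [-0.2, -0.7, -1.8]
finger_gap: 0.235
grip_force: 30.0
```

Converted, 0.003 m is 3.

Request:
shift_gripper(moves="0 0 0 3 0 | 0 0 0 0 0 | 0 0 0 0 0")

```text
t: 7.27
position: [0.5738, 0.2683, 0.2156]
ee_rot: [-0.0, -0.09, 0.996, -0.0]
force: [-0.4, -0.2, -1.2]
finger_gap: 0.23
grip_force: 30.0
```

Request:
shift_gripper(moves="0 0 0 2 0 | 0 0 0 0 0 | 0 0 0 0 0")

```text
t: 7.52
position: [0.574, 0.2688, 0.2148]
ee_rot: [0.0, -0.09, 0.996, 0.0]
force: [-2.8, -1.1, 6.2]
finger_gap: 0.229
grip_force: 30.0
```

Touched down (+6 N). Release and rise, then fetch the next pose.

Converted, -0.04 m is -40, -0.02 m is -20.

Request:
shift_gripper(moves="0.5 0 0 -1 0 | 0.5 0 0 0 0 | 0.5 0 0 0 0 | 0.5 0 0 0 0 | 0.5 0 0 -20 0 | 0.5 0 0 -40 0 | 0.5 0 0 -40 0 | 0.5 0 0 -40 0")

```text
t: 8.18
position: [0.5737, 0.2682, 0.3558]
ee_rot: [-0.001, -0.09, 0.996, -0.0]
force: [1.4, 0.7, -0.2]
finger_gap: 0.499
grip_force: 0.0
```

```bash
python3 - <<'E'
from h import *
go(.5,.1,.36,.18)
i,im=look('top','t4')
c=blob(im[140:200,270:335],(0,0,0),(180,255,60))[0]+[270,140]
q=cv2.minAreaRect(c);print(q,np.round(ray(i,cv2.boxPoints(q),.03),3))
E
```

```text
t 8.18 yaw 1.751 turn 1.571 j7 1.28 before turn [ 0.1026 -0.1523 -0.004 ] after turn [-0.1523 -0.1026 -0.004 ] tilt [-0.001 -0.001 -1.   ]
((301.4952392578125, 167.63775634765625), (80.65975952148438, 25.586933135986328), 46.97492980957031) [[0.612 0.362 0.03 ]
 [0.653 0.317 0.03 ]
 [0.51  0.189 0.03 ]
 [0.469 0.233 0.03 ]]
```

```bash
python3 -c "
from h import *
go(.44,.149,.27)"
```

```text
t 8.23 yaw 1.751 turn 0 j7 1.28 before turn [ 0.1564 -0.0943  0.0928] after turn [ 0.1564 -0.0943  0.0928] tilt [ 0.011  0.006 -1.   ]
```

Request:
shift_gripper(moves="0 30 -19 0 0 | 0 30 -19 0 0 | 0 30 -19 0 0 | 0 30 -19 0 0 | 0 30 -18 0 0 | 0 0 0 0 0 | 0 0 0 0 0")

```text
t: 8.82
position: [0.4424, 0.148, 0.355]
ee_rot: [0.0, -0.089, 0.996, 0.0]
force: [-0.2, -0.5, -0.6]
finger_gap: 0.017
grip_force: 0.0
```

```bash
python3 - <<'E'
from h import *
go(.44,.149,.24)
look('wrist','w5');i,im=look('top','t5')
c=blob(im[140:200,270:335],(0,0,0),(180,255,60))[0]+[270,140]
q=cv2.minAreaRect(c);print(q,np.round(ray(i,cv2.boxPoints(q),.03),3))
E
```

```text
t 8.82 yaw 1.749 turn 0 j7 1.37 before turn [0.0023 0.0014 0.115 ] after turn [0.0023 0.0014 0.115 ] tilt [ 0.001  0.    -1.   ]
((304.3751525878906, 164.35092163085938), (50.98879623413086, 12.237310409545898), 79.11447143554688) [[0.626 0.293 0.03 ]
 [0.631 0.264 0.03 ]
 [0.511 0.243 0.03 ]
 [0.506 0.271 0.03 ]]
```

View pics/w5.png

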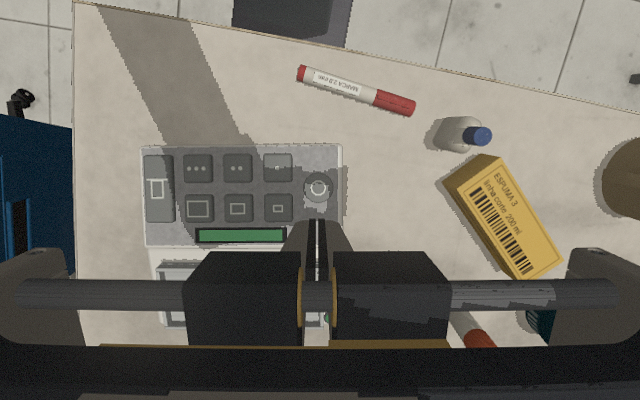

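The wrist view shows the keys: zero (318,188), print mark (157,188), zone 2 (238,168), parcel (200,209). The stapler (from the top mask) stands at (0.569,0.268).

```bash
python3 - <<'E'
from h import *
i=robot.camera_info("wrist")
for n,p,z in[("zero",(318,188),.0394),("print",(157,188),.0394),("zone2",(238,168.5),.036),("parcel",(199.5,208.5),.043),("medium",(237.5,208.5),.043)]:print(n,np.round(ray(i,[p],z)[0],4))
E
```

```text
zero [0.4434 0.1519 0.0394]
print [ 0.4737 -0.0143  0.0394]
zone2 [0.4387 0.0666 0.036 ]
parcel [0.4867 0.0332 0.043 ]
medium [0.4794 0.0727 0.043 ]
```

Request:
shift_gripper(moves="0 2 1 30 0 | 0 0 0 30 0 | 0 0 0 30 0 | 0 0 0 20 0 | 0 0 0 8 0 | 0 0 0 4 0 | 0 0 0 0 0 | 0 0 0 0 0")

```text
t: 9.58
position: [0.4416, 0.1501, 0.2333]
ee_rot: [0.0, -0.09, 0.996, 0.0]
force: [0.5, -0.1, -0.7]
finger_gap: 0.008
grip_force: 0.0
```

Converted, 0.003 m is 3.

Request:
shift_gripper(moves="0 0 0 3 0 | 0 0 0 0 0 | 0 0 0 0 0")

```text
t: 9.83
position: [0.4419, 0.1501, 0.2308]
ee_rot: [0.002, -0.09, 0.996, 0.001]
force: [0.6, 1.2, 3.5]
finger_gap: 0.003
grip_force: 1.5
```

Request:
shift_gripper(moves="0 0 0 3 0 | 0 0 0 0 0 | 0 0 0 0 0")

```text
t: 10.08
position: [0.4422, 0.1501, 0.2277]
ee_rot: [0.002, -0.09, 0.996, 0.001]
force: [1.9, 1.4, 7.0]
finger_gap: 0.005
grip_force: 3.3
```

Converted, 0.002 m is 2.

Request:
shift_gripper(moves="0 0 0 2 0 | 0 0 0 0 0 | 0 0 0 0 0")

```text
t: 10.33
position: [0.4424, 0.1501, 0.2272]
ee_rot: [0.002, -0.09, 0.996, 0.001]
force: [-2.3, -1.1, 23.6]
finger_gap: 0.008
grip_force: 12.3
```

Request:
shift_gripper(moves="0 0 0 -10 0 | 0 0 0 -30 0 | 0 0 0 -40 0 | 0.85 0 0 -40 0 | 0.85 0 0 0 0")

```text
t: 10.75
position: [0.4429, 0.1501, 0.3511]
ee_rot: [0.006, -0.09, 0.996, 0.002]
force: [0.8, 0.9, -0.7]
finger_gap: 0.126
grip_force: 0.0
```

```bash
python3 - <<'E'
from h import *
go(.443,.365,.36,-.71)
E
```

```text
t 10.75 yaw 1.75 turn -0.681 j7 1.37 before turn [-0.0386  0.2114 -0.0079] after turn [-0.1631  0.1399 -0.0079] tilt [ 0.011  0.005 -1.   ]
```

Converted, 0.0352 m is 35.2, -0.0064 m is -6.4.

Request:
shift_gripper(moves="0.85 -6.4 35.2 0 0 | 0.85 -6.4 35.2 0 0 | 0.85 -6.4 35.2 0 0 | 0.85 -6.4 35.2 0 0 | 0.85 -6.4 35.2 0 0 | 0.85 -6.4 35.2 0 0 | 0.85 0 0 0 -0.125 | 0.85 0 0 0 -0.125")

```text
t: 11.42
position: [0.4397, 0.3669, 0.3439]
ee_rot: [-0.0, -0.218, 0.976, 0.0]
force: [-0.1, -1.2, -0.2]
finger_gap: 0.705
grip_force: 0.0
```

Request:
shift_gripper(moves="0.85 0 0 0 -0.125 | 0.85 0 0 0 -0.125 | 0.85 0 0 0 -0.125 | 0.85 0 0 0 -0.056 | 0.85 0 0 0 0 | 0.85 0 0 0 0")

```text
t: 11.92
position: [0.441, 0.364, 0.3443]
ee_rot: [-0.0, -0.416, 0.909, -0.0]
force: [-0.3, -0.4, 0.1]
finger_gap: 0.85
grip_force: 0.0
```

```bash
python3 - <<'E'
from h import *
i,im=look('wrist','w6')
for c in blob(im,(15,100,80),(35,255,255),1):
    q=cv2.minAreaRect(c);P=ray(i,cv2.boxPoints(q),.04);print("yellow",np.round(P.mean(0),3),np.round([np.linalg.norm(P[1]-P[0]),np.linalg.norm(P[2]-P[1])],3),np.round(P[:,:2],3).tolist(),np.round(cv2.boxPoints(q)).tolist())
# empty tray / scale in top view (dark gripper is away)
t,im=look('top','t6')
v=im[125:245,320:450]
cv2.imwrite('pics/t6c.png',cv2.resize(v,None,fx=5,fy=5,interpolation=cv2.INTER_CUBIC))
go(.444,.366,.25,-.71)
E
```

```text
yellow [0.445 0.366 0.04 ] [0.053 0.149] [[0.416, 0.293], [0.376, 0.327], [0.471, 0.442], [0.516, 0.403]] [[287.0, 119.0], [343.0, 119.0], [343.0, 263.0], [287.0, 263.0]]
t 12.02 yaw 2.43 turn -0.001 j7 1.61 before turn [-0.0034 -0.0011  0.0945] after turn [-0.0034 -0.0011  0.0945] tilt [-0. -0. -1.]
```

View pics/t6c.png

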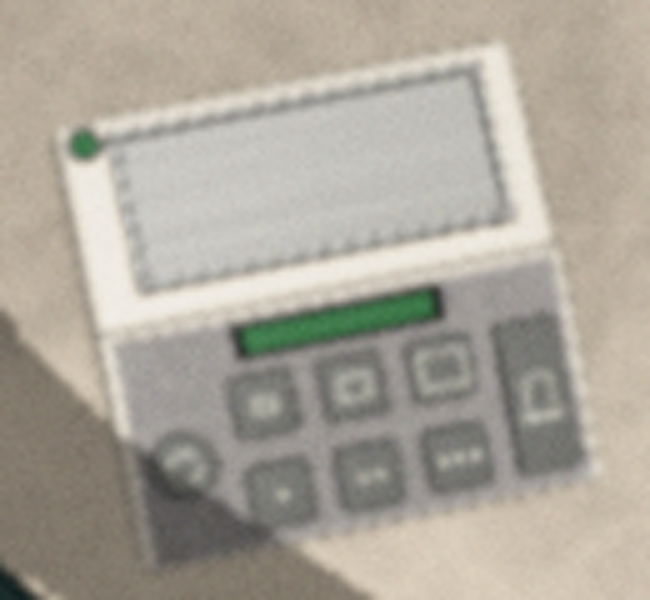

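The empty tray shows as corners (112,140), (478,68), (513,220) and (140,293) in the crop. The carton from the wrist is at (0.445,0.366), matching the top view. Grasping it now.

```bash
python3 - <<'E'
from h import *
t=robot.camera_info("top")
c=lambda p:np.array(p,float)/5+[320,125]-.4
for z in(.044,.059):
    P=ray(t,c([(112,140),(478,68),(513,220),(140,293)]),z);print(np.round(P.mean(0),4),[round(float(np.linalg.norm(P[k]-P[k-1])),4) for k in range(4)],np.round(P,3)[:,:2].tolist())
E
```

```text
[0.5714 0.0871 0.044 ] [0.0731, 0.1757, 0.0739, 0.1773] [[0.591, 0.18], [0.624, 0.007], [0.551, -0.006], [0.519, 0.168]]
[0.5683 0.0891 0.059 ] [0.0721, 0.1732, 0.0729, 0.1748] [[0.588, 0.18], [0.62, 0.01], [0.548, -0.003], [0.517, 0.169]]
```

Request:
shift_gripper(moves="0.85 -3 -1 30 0 | 0.85 0 0 35 0 | 0.85 0 0 30 0 | 0.85 0 0 25 0 | 0.85 0 0 15 0 | 0.85 0 0 3 0 | 0.85 0 0 0 0 | 0.85 0 0 0 0")

```text
t: 12.68
position: [0.4439, 0.3664, 0.2075]
ee_rot: [0.001, -0.417, 0.909, 0.0]
force: [-0.2, 0.3, -1.0]
finger_gap: 0.848
grip_force: 0.0
```

Request:
shift_gripper(moves="0 0 0 0 0 | 0 0 0 0 0 | 0 0 0 0 0 | 0 0 0 0 0 | 0 0 0 0 0 | 0 0 0 0 0 | 0 0 0 0 0 | 0 0 0 0 0")

```text
t: 13.35
position: [0.4442, 0.366, 0.2077]
ee_rot: [0.001, -0.417, 0.909, 0.0]
force: [0.1, -1.1, 5.5]
finger_gap: 0.593
grip_force: 30.0
```

Converted, -0.04 m is -40, -0.03 m is -30.

Request:
shift_gripper(moves="0 0 0 -10 0 | 0 0 0 -30 0 | 0 0 0 -40 0 | 0 0 0 -40 0 | 0 0 0 -20 0 | 0 0 0 0 0 | 0 0 0 0 0")

```text
t: 13.93
position: [0.4434, 0.3659, 0.3475]
ee_rot: [0.001, -0.417, 0.909, 0.0]
force: [-0.0, -0.8, -4.4]
finger_gap: 0.597
grip_force: 30.0
```

```bash
python3 - <<'E'
from h import *
go(.573,.089,.35,.18)
E
```

```text
t 13.93 yaw 2.432 turn -0.89 j7 1.61 before turn [ 0.1256 -0.2787 -0.0026] after turn [ 0.2956 -0.0779 -0.0026] tilt [ 0.001  0.001 -1.   ]
```

Units first: shifts go in mm. So -0.0348 m is -34.8, 0.0157 m is 15.7.

Request:
shift_gripper(moves="0 15.7 -34.8 0 0 | 0 15.7 -34.8 0 0 | 0 15.7 -34.8 0 0 | 0 15.7 -34.8 0 0 | 0 15.7 -34.8 0 0 | 0 15.7 -34.8 0 0 | 0 15.7 -34.8 0 0 | 0 15.7 -34.8 0 0")

```text
t: 14.6
position: [0.5725, 0.0873, 0.3439]
ee_rot: [-0.003, -0.417, 0.909, 0.001]
force: [1.0, 0.4, -2.5]
finger_gap: 0.594
grip_force: 30.0
```

Request:
shift_gripper(moves="0 0 0 0 -0.125 | 0 0 0 0 -0.125 | 0 0 0 0 -0.125 | 0 0 0 0 -0.125 | 0 0 0 0 -0.125 | 0 0 0 0 -0.125 | 0 0 0 0 -0.125 | 0 0 0 0 -0.015")

```text
t: 15.27
position: [0.572, 0.0894, 0.3439]
ee_rot: [0.001, 0.769, -0.64, -0.002]
force: [-0.6, 0.7, -3.7]
finger_gap: 0.595
grip_force: 30.0
```

Request:
shift_gripper(moves="0 0 0 35 0 | 0 0 0 20 0 | 0 0 0 0 0 | 0 0 0 0 0")

```text
t: 15.6
position: [0.5719, 0.089, 0.289]
ee_rot: [0.002, 0.768, -0.64, -0.002]
force: [0.8, -0.6, -1.7]
finger_gap: 0.59
grip_force: 30.0
```

```bash
python3 - <<'E'
from h import *
go(.573,.089,.28,.18)
i,im=look('wrist','w7')
cv2.imwrite('pics/w7c.png',cv2.resize(im[20:300,120:520],None,fx=2,fy=2,interpolation=cv2.INTER_CUBIC))
E
```

```text
t 15.6 yaw -2.961 turn 0.001 j7 2.89 before turn [ 0.0002 -0.0011  0.009 ] after turn [ 0.0002 -0.0011  0.009 ] tilt [-0.006 -0.    -1.   ]
```

View pics/w7c.png

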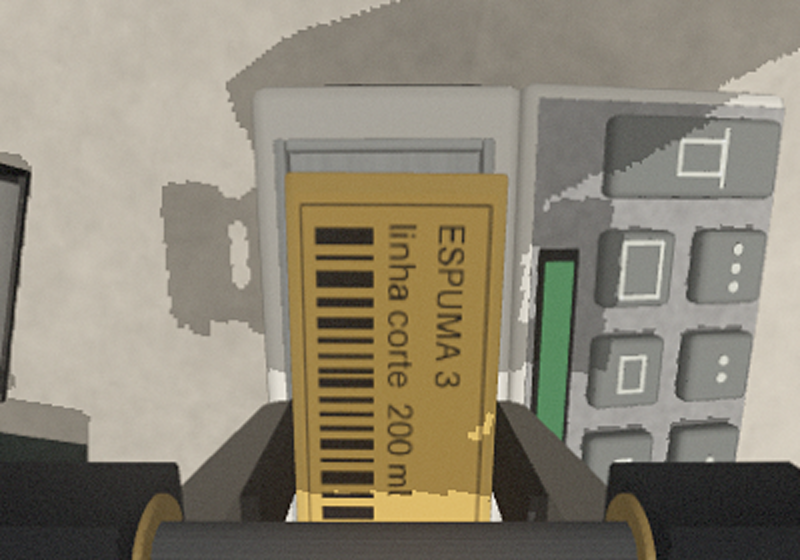

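The carton hangs over the tray. The fence's far end spans crop columns 275–494 at row 138, and the carton's top far edge spans 287–507 at row 173.

```bash
python3 - <<'E'
from h import *
i=robot.camera_info("wrist")
c=lambda p:np.array(p,float)/2+[120,20]-.25
o=robot.get_obs();p=o["position"]
ex=np.array([np.cos(.18),np.sin(.18)]);ey=np.array([-ex[1],ex[0]])
f=ray(i,c([(275,139),(494,139)]),.059)[:,:2];b=ray(i,c([(287,173),(507,173)]),p[2]-.2077+.04)[:,:2]
for n,q in(("fence",f),("carton",b)):
    m=q.mean(0);print(n,np.round(m,4),"width",np.linalg.norm(q[1]-q[0]),"slope",np.round((q[0]-q[1])@np.c_[ex,ey],4),"rel tcp in scale",np.round((m-p[:2])@np.c_[ex,ey],4))
print("tray centre",f.mean(0)+ey*.089,"carton centre",b.mean(0)+ey*.075, o["joint_pos"][6])
E
```

```text
fence [0.5915 0.0023] width 0.07560710689487576 slope [0.0756 0.0001] rel tcp in scale [ 0.0029 -0.0891]
carton [0.5851 0.016 ] width 0.05368001018562576 slope [0.0537 0.0001] rel tcp in scale [-0.0009 -0.0744]
tray centre [0.57559351 0.0898367 ] carton centre [0.57164442 0.08982201] 2.8890256729169934
```

Converted, -0.0035 m is -3.5, 0.01 m is 10.

Request:
shift_gripper(moves="0 0 -3.5 5 0 | 0 0 0 10 0 | 0 0 0 8 0 | 0 0 0 4 0 | 0 0 0 0 0 | 0 0 0 0 0")

```text
t: 16.15
position: [0.5764, 0.09, 0.2644]
ee_rot: [0.0, 0.768, -0.64, -0.0]
force: [-0.4, 0.5, -2.5]
finger_gap: 0.594
grip_force: 30.0
```

Request:
shift_gripper(moves="0 0 0 4 0 | 0 0 0 2 0 | 0 0 0 0 0 | 0 0 0 0 0")

```text
t: 16.48
position: [0.5764, 0.0899, 0.2587]
ee_rot: [0.0, 0.768, -0.641, -0.0]
force: [0.1, -0.4, -3.0]
finger_gap: 0.598
grip_force: 30.0
```

Converted, 0.003 m is 3, 0.002 m is 2.

Request:
shift_gripper(moves="0 0 0 3 0 | 0 0 0 2 0 | 0 0 0 0 0 | 0 0 0 0 0")

```text
t: 16.82
position: [0.5767, 0.0899, 0.2539]
ee_rot: [-0.0, 0.768, -0.641, 0.0]
force: [0.7, 0.2, -1.2]
finger_gap: 0.597
grip_force: 30.0
```

Request:
shift_gripper(moves="0 0 0 1.5 0 | 0 0 0 0 0 | 0 0 0 0 0")

```text
t: 17.07
position: [0.5767, 0.0899, 0.2525]
ee_rot: [-0.0, 0.768, -0.641, 0.0]
force: [1.3, -1.0, 0.3]
finger_gap: 0.598
grip_force: 30.0
```

Converted, -0.04 m is -40, -0.02 m is -20.

Request:
shift_gripper(moves="0.75 0 0 0 0 | 0.75 0 0 0 0 | 0.75 0 0 0 0 | 0.75 0 0 -20 0 | 0.75 0 0 -40 0 | 0.75 0 0 -40 0 | 0.75 0 0 -10 0 | 0.75 0 0 0 0")

```text
t: 17.73
position: [0.5774, 0.0903, 0.366]
ee_rot: [-0.003, 0.768, -0.641, 0.002]
force: [-0.2, 0.3, 0.1]
finger_gap: 0.749
grip_force: 0.0
```

```bash
python3 - <<'E'
from h import *
i,im=look('top','t8')
c=blob(im[120:200,320:440],(15,100,80),(35,255,255),1)[0]+[320,120]
q=cv2.minAreaRect(c);P=ray(i,cv2.boxPoints(q),.085);print(np.round(P.mean(0),3),[round(float(np.linalg.norm(P[k]-P[k-1])),3) for k in range(3)])
go(.485,.0305,.32)
E
```

```text
[0.566 0.124 0.085] [0.057, 0.084, 0.058]
t 17.78 yaw -2.962 turn 0 j7 2.89 before turn [0.0419 0.1009 0.0432] after turn [0.0419 0.1009 0.0432] tilt [ 0.003  0.    -1.   ]
```

Converted, 0.05 m is 50, 0.021 m is 21.

Request:
shift_gripper(moves="0 0 0 0 0.125 | 0 21 50 0 0 | 0 21 50 0 0 | 0 0 0 0 0.125 | 0 0 0 0 0.125 | 0 0 0 0 0.125 | 0 0 0 0 0.125 | 0 0 0 0 0.125")

```text
t: 18.45
position: [0.5008, 0.053, 0.3602]
ee_rot: [-0.002, -0.477, 0.879, 0.001]
force: [0.1, -0.4, -0.0]
finger_gap: 0.196
grip_force: 0.0
```

Request:
shift_gripper(moves="0 0 0 0 0.125 | 0 0 0 0 0.125 | 0 0 0 0 0.125 | 0 0 0 0 0.125 | 0 0 0 0 0.125 | 0 0 0 0 0.125 | 0 0 0 0 0.071 | 0 0 0 0 0")

```text
t: 19.12
position: [0.5008, 0.0533, 0.3603]
ee_rot: [-0.002, -0.089, 0.996, -0.0]
force: [-0.5, 0.3, 0.6]
finger_gap: 0.006
grip_force: 0.0
```

```bash
python3 - <<'E'
from h import *
i,im=look('top','t9')
c=blob(im[120:200,320:440],(15,100,80),(35,255,255),1)[0]+[320,120]
q=cv2.minAreaRect(c);P=ray(i,cv2.boxPoints(q),.085);print(np.round(P.mean(0),3),[round(float(np.linalg.norm(P[k]-P[k-1])),3) for k in range(3)])
i,im=look('wrist','w9')
go(.485,.0305,.26,1.751)
E
```

```text
[0.571 0.096 0.085] [0.057, 0.142, 0.058]
t 19.22 yaw 1.753 turn 0.002 j7 1.5 before turn [ 0.0197 -0.0196  0.1009] after turn [ 0.0196 -0.0197  0.1009] tilt [-0.003 -0.    -1.   ]
```

View pics/w9.png

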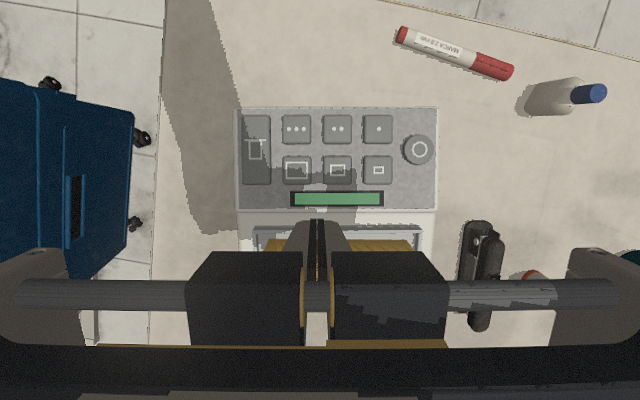

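The wrist view shows the carton inside the fence, the stapler upright at (480,270), and the keys: parcel (297,169), zone 2 (337,129), print (256,149).

```bash
python3 - <<'E'
from h import *
i=robot.camera_info("wrist")
for n,p,z in[("zero",(419,149),.0394),("print",(256,149),.0394),("zone2",(337.5,128.5),.036),("parcel",(297,169),.043)]:print(n,np.round(ray(i,[p],z)[0],4))
E
```

```text
zero [0.4408 0.1503 0.0394]
print [ 0.4716 -0.0148  0.0394]
zone2 [0.4361 0.0637 0.036 ]
parcel [0.4838 0.0303 0.043 ]
```

Request:
shift_gripper(moves="0 20 -19.5 0 0 | 0 0 0 30 0 | 0 0 0 35 0 | 0 0 0 30 0 | 0 0 0 20 0 | 0 0 0 7 0 | 0 0 0 0 0 | 0 0 0 0 0")

```text
t: 19.88
position: [0.4856, 0.0308, 0.2404]
ee_rot: [-0.0, -0.09, 0.996, 0.0]
force: [0.2, -0.3, 1.1]
finger_gap: 0.005
grip_force: 0.0
```

Request:
shift_gripper(moves="0 0 0 5 0 | 0 0 0 3 0 | 0 0 0 0 0 | 0 0 0 0 0")

```text
t: 20.22
position: [0.4865, 0.0309, 0.2334]
ee_rot: [0.002, -0.09, 0.996, 0.0]
force: [2.3, 1.1, 3.8]
finger_gap: 0.008
grip_force: 1.8
```

Request:
shift_gripper(moves="0 0 0 2.5 0 | 0 0 0 0 0 | 0 0 0 0 0")

```text
t: 20.47
position: [0.4867, 0.0309, 0.2314]
ee_rot: [0.002, -0.09, 0.996, -0.0]
force: [0.5, -0.7, 11.1]
finger_gap: 0.005
grip_force: 5.6
```

Converted, -0.025 m is -25, -0.01 m is -10.

Request:
shift_gripper(moves="0 0 0 -10 0 | 0 0 0 -25 0 | 0 0 0 -10 0 | 0 0 0 0 0")

```text
t: 20.8
position: [0.4857, 0.0307, 0.2766]
ee_rot: [0.002, -0.09, 0.996, -0.0]
force: [-0.5, 0.1, 0.7]
finger_gap: 0.006
grip_force: 0.0
```

```bash
python3 -c "
from h import *
go(.436,.064,.2335)"
```

```text
t 20.8 yaw 1.751 turn 0 j7 1.5 before turn [0.0431 0.0417 0.043 ] after turn [0.0431 0.0417 0.043 ] tilt [ 0.003  0.    -1.   ]
```

Request:
shift_gripper(moves="0 21.5 21 0 0 | 0 21.5 20.7 0 0 | 0 0 0 25 0 | 0 0 0 15 0 | 0 0 0 0 0 | 0 0 0 6 0 | 0 0 0 3 0 | 0 0 0 0 0")

```text
t: 21.47
position: [0.4356, 0.064, 0.2256]
ee_rot: [-0.0, -0.09, 0.996, 0.0]
force: [-1.8, 0.2, 3.3]
finger_gap: 0.005
grip_force: 1.8
```

Request:
shift_gripper(moves="0 0 0 1.5 0 | 0 0 0 0 0 | 0 0 0 0 0")

```text
t: 21.72
position: [0.4356, 0.064, 0.2246]
ee_rot: [0.0, -0.09, 0.996, 0.0]
force: [-1.2, 0.6, 4.2]
finger_gap: 0.004
grip_force: 2.1
```

Request:
shift_gripper(moves="0 0 0 1.5 0 | 0 0 0 0 0 | 0 0 0 0 0")

```text
t: 21.97
position: [0.4357, 0.0641, 0.2235]
ee_rot: [0.0, -0.09, 0.996, -0.0]
force: [-4.1, 0.6, 11.9]
finger_gap: 0.005
grip_force: 6.1
```

Request:
shift_gripper(moves="0 0 0 1 0 | 0 0 0 0 0")

```text
t: 22.13
position: [0.4358, 0.0641, 0.2232]
ee_rot: [0.0, -0.09, 0.996, -0.0]
force: [-4.9, -1.3, 21.7]
finger_gap: 0.004
grip_force: 11.2
```

Request:
shift_gripper(moves="0 0 0 -15 0 | 0 0 0 -25 0 | 0 0 0 -10 0 | 0 0 0 0 0")

```text
t: 22.47
position: [0.4366, 0.064, 0.2736]
ee_rot: [0.003, -0.09, 0.996, 0.0]
force: [-0.7, -0.7, -0.1]
finger_gap: 0.007
grip_force: 0.0
```

```bash
python3 -c "
from h import *
go(.4712,-.015,.236)"
```

```text
t 22.47 yaw 1.75 turn 0 j7 1.41 before turn [-0.0197 -0.0839  0.0378] after turn [-0.0197 -0.0839  0.0378] tilt [ 0.005  0.001 -1.   ]
```

Converted, -0.028 m is -28, 0.025 m is 25.

Request:
shift_gripper(moves="0 -9.8 -28 0 0 | 0 -10 -28 0 0 | 0 0 -28 0 0 | 0 0 0 25 0 | 0 0 0 10 0 | 0 0 0 0 0 | 0 0 0 5 0 | 0 0 0 0 0")

```text
t: 23.13
position: [0.4697, -0.0143, 0.2311]
ee_rot: [-0.001, -0.091, 0.996, 0.0]
force: [-1.6, -0.4, 2.3]
finger_gap: 0.006
grip_force: 1.2
```

Request:
shift_gripper(moves="0 0 0 4 0 | 0 0 0 0 0 | 0 0 0 0 0")

```text
t: 23.38
position: [0.4701, -0.0143, 0.2281]
ee_rot: [0.0, -0.091, 0.996, 0.0]
force: [-2.6, 2.0, 3.9]
finger_gap: 0.007
grip_force: 2.1
```

Converted, 0.0015 m is 1.5.

Request:
shift_gripper(moves="0 0 0 1.5 0 | 0 0 0 0 0 | 0 0 0 0 0")

```text
t: 23.63
position: [0.4702, -0.0143, 0.227]
ee_rot: [0.0, -0.09, 0.996, 0.0]
force: [-4.1, 2.1, 9.5]
finger_gap: 0.005
grip_force: 5.0
```

Request:
shift_gripper(moves="0 0 0 1 0 | 0 0 0 0 0")

```text
t: 23.8
position: [0.4703, -0.0143, 0.2267]
ee_rot: [0.0, -0.09, 0.996, 0.0]
force: [-6.5, 2.5, 18.5]
finger_gap: 0.004
grip_force: 9.6
```

Request:
shift_gripper(moves="0 0 0 -15 0 | 0 0 0 -40 0 | 0 0 0 -40 0 | 0 40 0 -10 0 | 0 40 0 0 0 | 0 0 0 0 0 | 0 0 0 0 0")

```text
t: 24.38
position: [0.3899, -0.03, 0.3306]
ee_rot: [0.001, -0.089, 0.996, -0.001]
force: [0.6, 0.9, 0.2]
finger_gap: 0.006
grip_force: 0.0
```

```bash
python3 - <<'E'
from h import *
for n in("top",):
    i,im=look(n,'t12')
    c=blob(im[120:200,320:440],(15,100,80),(35,255,255),1)[0]+[320,120]
    q=cv2.minAreaRect(c);P=ray(i,cv2.boxPoints(q),.085);print(np.round(P.mean(0),3),[round(float(np.linalg.norm(P[k]-P[k-1])),3) for k in range(3)])
    v=im[100:260,200:450];cv2.imwrite('pics/t12c.png',cv2.resize(v,None,fx=3,fy=3,interpolation=cv2.INTER_CUBIC))
E
```

```text
[0.572 0.091 0.085] [0.058, 0.153, 0.058]
```

View pics/t12c.png

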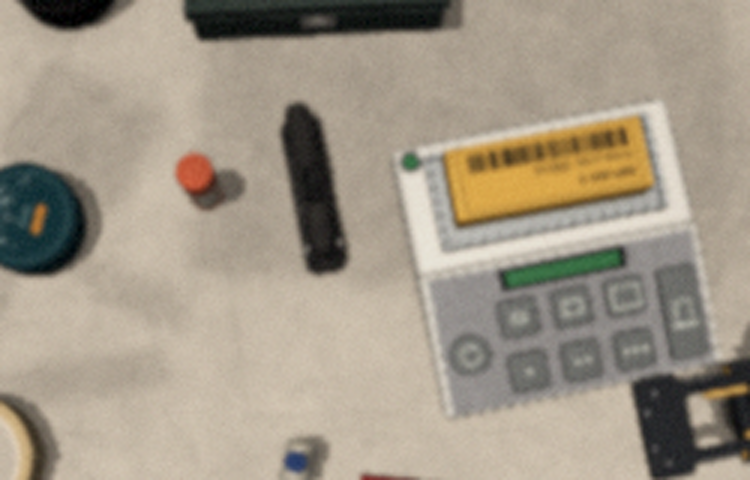

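The carton lies in the tray at crop (548,170), with its centre within a few mm of the tray centre. The stapler stands at (315,190), clear of the scale, and the bystanders are in place. Handing in.

```bash
python3 -c "
from workcell import robot
print(robot.finish_job())"
```

```text
the job is handed in; nothing more can be done
None
```

The job is handed in at about 24 s: the stapler stands upright clear of the scale, the carton lies in the tray, and zero, parcel, zone 2 and print were each pressed to the stop in that order; the hand-in gave no pass/fail result.

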